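# Lock the board holder's castle nut

### The job

Tighten the brass castle nut on the circuit-board holder (clockwise seen from above) to its next slot that lines up with the cross hole in the stud, not back towards the previous slot and not on past the next. Then take the orange T-handled lock pin from its rack and push it gently through slot and cross hole, feeling for the hole, until its collar sits against the nut; let go and leave the other things on the bench alone.

Things in the scene. Friction and masses are not known exactly. Their poses are not given: they have to be found in the camera images.
- holder: Heavy fixed board holder. Origin on the table under the vertical stud axis. Grey foot radius 70 mm, 14 high; pillar and hub (radius 29) to z 44, washer (radius 21) to z 50, brass castle nut z 50 to 83, steel stud (radius 14) to z 92. Red witness mark on the -x side of foot and hub. Arm and circuit board reach to +x: 40 to 170 mm from the axis, 100 wide, all below z 56. -x side free.
- hole (a point): Centre of the stud's cross hole: on the stud axis, 77 mm above the table; axes as holder. The hole is straight and level right through the stud, 7 mm wide, 9 high. It should point along x (to the red mark), but the stud was set inexactly: the true direction lies up to 0.34 rad to either side of x, unmeasured: feel for it.
- nut_top (a point): Centre of the nut's top face, 83 mm above the table; turns with the nut. Hexagon 46 mm across flats, z 50 to 83, gripped across two flats from above (the stud stands 9 mm above it). Six slots cut down from the top, in the middle of each flat, 8 mm wide, floor at z 72: along this x axis and every 60 degrees from it.
- nut (a joint): Nut angle in rad, growing clockwise (tightening) seen from above. At multiples of 1.047 two opposite slots face along holder's x. Starts at 0.46 to 0.58; the next slot is at 1.047, give or take the stud's 0.34. Under 0.40 is backed off, over 1.55 is past it. Friction 0.14 N m, stays where left; a pin lying in a slot pushes it round.
- pin: Loose lock pin, 35 g. Origin on the shank axis at the collar's front face; x along the shank to its tip. Steel shank 6 mm diameter, 54 long, last 1 mm chamfered to 5. Orange collar (radius 6) behind x 0, neck radius 4, then the T-handle. Home: collar on a flat of the nut, origin 23 mm from the stud axis at about z 77 (3 mm play). Over 25 N of pin against holder, stud or nut is too much.
- handle (a point): Middle of the pin's orange T-handle, 28 mm behind the pin's origin on the shank line. Flat plate 16 mm along the shank (x), 12 mm thick (y), upright from 22 mm below to 16 above this point. Grip it across its 12 mm; starts level at 50 mm height.
- rack: Fixed plywood rack, 60 x 60 mm foot, 12 high, origin under its middle. Two uprights at x -19 and +19 mm, 24 wide, with open notches, notch floor at 47 mm, top 55. The shank lies in them along the rack's x, pin's origin 25 mm to -x of the rack's middle, handle free beyond its -x edge. Lift the pin straight up.
- iron: Bystander: soldering iron with mint green handle on a round stand 90 mm across, about 130 mm high, loose. Origin under the stand's middle.
- spool: Bystander: metal solder spool standing on its flange, 60 mm across, 36 mm high, loose.
- driver: Bystander: screwdriver 170 mm long lying on the bench, loose.
Not all that is in view belongs to the job. Of the things that look like the pin, the middle-sized one is meant.

How it is judged (in metres and radians):
On the way, in this order (a step that is already met when the one before it is completed fails the run):
1. the nut is tightened to about the next slot (joint between 0.62 and 1.47) (value of joint nut between 0.62 and 1.47 rad), for 0.2 s.
2. the pin is through slot and cross hole, its collar within 3 mm of the nut (horizontal distance between pin and hole below 0.026 m and height (world z) of pin between 0.07 and 0.084 m), for 0.2 s.
At the end, for the whole second after the job is handed in: The nut stands at its next slot (0.62 to 1.47 rad), the pin lies at rest through slot and cross hole: collar face within 26 mm of the stud axis (within 3 mm of the nut's flat), 70 to 84 mm high, within 0.5 rad of the holder's x axis, released (all of step 1 and all of step 2 and angle between the x axis of pin and the x axis of holder, either way round below 0.5 rad and linear speed of pin below 0.02 m/s); the robot touches nothing.
It fails at once if the pin is pressed on the holder, its stud or nut with more than 25 N (contact force between pin and holder above 25 N).
It fails at once if the nut is backed off (below 0.40 rad) (value of joint nut below 0.4 rad).
It fails at once if the nut is turned past the next slot (above 1.55 rad) (value of joint nut above 1.55 rad).
It fails at once if the soldering iron, the solder spool or the screwdriver is moved by more than 15 mm (distance of any of iron, spool, driver from where it was at the start of the episode above 0.015 m).
It also fails if it takes over 72 s, if anything falls off the work surface, if the arm or the gripper's body presses on something with over 40 N, if the wrist force passes 120 N, or if a joint passes its speed limit or range.

### The arm

A 6-joint arm with a two-finger parallel gripper is mounted at the origin on the work surface. World frame = base frame: x ahead of the robot, y to its left, z up, the work surface at z = 0. Lengths are in mm, angles in rad, forces in N, time in s.
With the tool pointing down it reaches from about 325 to 775 mm from the base axis. Payload 5.5 kg.
Tool frame: the origin (TCP) lies midway between the tips of the shut fingers; the grasp point (between the pads) lies 19 mm behind it; z points along the fingers, y is the line along which they close (so a half turn about z gives the same grasp; the last joint's range is limited). The gripper opens to 88 mm and grips with 3 to 60 N. Pads are 20 mm wide; open, the fingers measure 115 mm over their backs; the gripper's body (75 mm by 178 mm) begins 61 mm behind the grasp point.
Start: joints at [1.086, 0.091, 1.231, -0, 1.82, -0.057], TCP at [248.928, 545.94, 189.531] pointing down, gripper open.
Joint ranges: [-2.87, 2.87], [-0.86, 2.18], [0.17, 2.46], [-1.51, 4.65], [0.06, 2.69], [-2.65, 2.65]. Speed limits (rad/s): [2.57, 2.57, 3.01, 3.14, 3.14, 3.14].

### API

Orientations are given as [roll, pitch, yaw] about the fixed x, y, z axes, in that order (R = Rz(yaw) Ry(pitch) Rx(roll)).
In Python, from bench import env gives the robot as it stands.
- The arm moves only by the tool drive_tool, never from a script. Its argument "motion" is a list that holds one entry, the list of rows, each a list of 7 numbers: the shift along the tool's x, y, z in mm, then the turn, a rotation vector about the tool's x, y, z in rad, then the finger opening in mm, from 0 to 87.8. In form: [[[x, y, z, wx, wy, wz, claw], ...]]. A call has 1 to 8 rows; each row shifts and turns the commanded pose from where the row before left it, along the tool's axes as they then stand; what a row does not reach is not made up. A row lasts 1/12 s, in which the tool goes at most 41.7 mm and 7.16 degrees, less where a joint would pass 70% of its speed; a pose out of reach is approached as far as the arm can. A call with a gripper value outside its range is refused whole. The fingers move at their own pace and stop on an object; the grip force is fixed at half the most. Time passes only in rows, so rows that do not move let the fingers close. It gives the time, the measured TCP pose, the force, the opening and the grip force at its end, in the units of the state.
- env.observe(): the state, without advancing time (a new reading comes with each control period).
- env.grab_frame(name): name is "scene" or "top" or "wrist"; returns (picture, depth): 420x560x3 uint8, red, green, blue; 420x560 float32, mm along the optical axis (not along the pixel's ray), 0 where there is no reading.
- env.calibration(name): a dict with "mtx" (3x3 intrinsics, pixels), "R" (3x3) and "t" (3): a world point X has camera coordinates R X + t; the wrist camera has in their place "tool_from_camera" (4x4, takes a point from camera to tool coordinates, whose origin is the TCP and whose axes are the flange's). Camera axes: x right, y down, z forward; pixel columns grow to the right and rows downward; lengths in mm; the calibration is good to about 2 mm. The wrist camera is an equidistant fisheye: a pixel r from the principal point sees the ray r / f radians off the axis. A picture is of the moment at which its call begins: read the wrist's pose just before it. calibration takes no time and is no camera call.
- env.job_done(): hands the job in; it is judged then, once.
The state is a dict: "t": time; "joint_pos": joint angles; "joint_velocities": joint speeds; "joint_torque": joint torques, N m; "tool_pos": TCP position; "tcp_rot": TCP orientation; "wrist_force": force on the tool from outside, world axes, zero at the start; "ft_torque": the same for the moment, N m; "grip_width": opening from 0.0 (shut) to 1.0 (fully open); "finger_force": force on a finger pad.
Only numpy, scipy, OpenCV 4.12 (cv2) and the standard library are available. Lean on these libraries where they do the work, as an engineer would, in place of code of your own. Each camera call takes 0.05 s, during which the arm holds its last target. There are 200 camera calls.

## Working session

There is one attempt and no reset: what is moved stays moved. The work goes in short steps, Python scripts to look and compute and a tool call to move; the robot and the scene stay as the last step left them, time stands still between calls to the robot, and variables do not carry over. Pictures are saved under pics/ and viewed, at most 10 in all, crops included, and the job is handed in when it is done.

Besides the shell and the picture viewer there is one more tool, called in YAML: its name, and indented under it one key for each argument. drive_tool: Moves the arm, as the interface text tells. Its arguments: {"type":"object","properties":{"motion":{"type":"array","items":{"type":"array","items":{"type":"array","items":{"type":"number"}}}}},"required":["motion"]}

```bash
ls; mkdir -p pics
cat > h.py <<'E'
import numpy as np, cv2
from bench import env
def snap(n,f):
    im,d=env.grab_frame(n); np.savez('pics/'+f+'.npz',im=im,d=d); cv2.imwrite('pics/'+f+'.png',im[:,:,::-1]); return im,d
def pts(n,uv,d):
    c=env.calibration(n);K,R,t=map(np.array,(c['mtx'],c['R'],c['t']))
    uv=np.atleast_2d(uv); r=np.c_[uv,np.ones(len(uv))]@np.linalg.inv(K).T
    return (r*np.reshape(d,(-1,1))-t.reshape(1,3))@R
def plane(n,uv,z):
    a=pts(n,uv,np.ones(len(np.atleast_2d(uv)))); b=pts(n,uv,2*np.ones(len(a)))
    o=2*a-b; s=(z-o[:,2])/(b-a)[:,2]; return o+s[:,None]*(b-a)
E
python3 - <<'E'
from h import *
a,_=snap('scene','s0');b,_=snap('top','t0')
print(env.observe())
for n in('scene','top','wrist'):print(env.calibration(n))
E
```

```text
pics
{'t': 0.1, 'joint_pos': array([ 1.08626458e+00,  9.17695469e-02,  1.23178028e+00, -1.41890760e-06,
        1.81979343e+00, -5.66780423e-02]), 'joint_velocities': array([-4.79558590e-06, -2.55131692e-03, -1.72723594e-03,  6.83236501e-04,
        1.81318498e-03, -2.07362576e-04]), 'joint_torque': array([ 2.24317999e-03, -4.47858059e+01, -4.07567632e+01,  6.99024601e-02,
        2.84711161e-02, -1.08701340e-04]), 'tool_pos': array([248.78811619, 545.62819986, 188.5200295 ]), 'tcp_rot': array([-3.13984478e+00, -9.77942372e-05,  2.71373851e+00]), 'wrist_force': array([-0.4398158 ,  0.07318181, -0.19077534]), 'ft_torque': array([0.00791515, 0.01182964, 0.00186563]), 'finger_force': 0.0, 'grip_width': 1.0033194352527994}
{'mtx': array([[480.6624258 ,   0.        , 274.25323243],
       [  0.        , 480.6624258 , 208.90513518],
       [  0.        ,   0.        ,   1.        ]]), 'R': array([[ 0.12681572,  0.99181152, -0.0150893 ],
       [ 0.69139434, -0.09929095, -0.71562222],
       [-0.71126059,  0.08031949, -0.69832453]]), 't': array([ -68.70433023, -302.62754265, 1604.96356399])
[... 196 characters left out ...]
996698, -0.00667846],
       [-0.98801599, -0.00354356, -0.1543109 ],
       [ 0.15428214,  0.0073128 , -0.98799977]]), 't': array([-19.95038988, 542.10901028, 826.0085749 ])}
{'mtx': array([[325.1922621 ,   0.        , 279.57554803],
       [  0.        , 325.1922621 , 211.00376615],
       [  0.        ,   0.        ,   1.        ]]), 'tool_from_camera': array([[-8.07029985e-04, -9.63673019e-01, -2.67083621e-01,
         7.29395807e+01],
       [ 9.99999626e-01, -6.94656921e-04, -5.15222726e-04,
        -3.24535376e-02],
       [ 3.10974755e-04, -2.67083937e-01,  9.63673220e-01,
        -1.95936667e+02],
       [ 0.00000000e+00,  0.00000000e+00,  0.00000000e+00,
         1.00000000e+00]])}
```

View pics/t0.png

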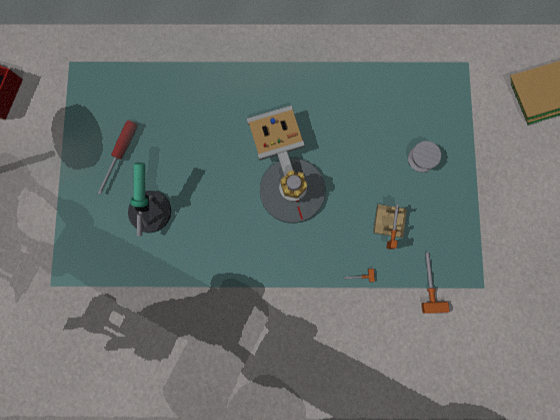

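View pics/s0.png

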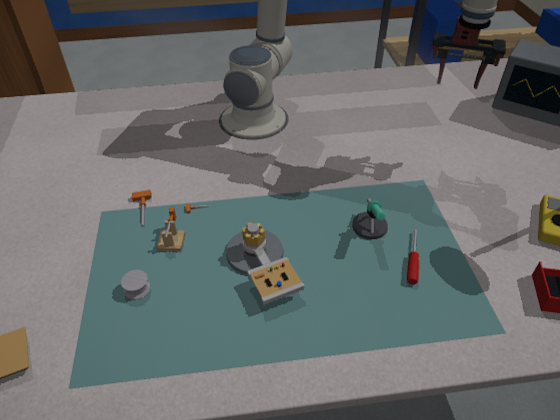

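The top view shows the holder's stud at about (293,184), its red mark at (299,212) and its arm going up to the board at (275,132). The iron is at (148,210), the driver at (118,158) and the spool at (426,156). The scene view shows the same layout.

Things that could be taken for the pin:
- (395,225), in the rack, middle-sized
- (432,285), big, lying loose
- (360,275), small, lying loose

I choose the one in the rack and will check it in a close crop.

Run:
```python
from h import *
z=np.load('pics/t0.npz');im,d=z['im'],z['d']
c1=cv2.resize(im[150:230,250:340],None,fx=6,fy=6,interpolation=cv2.INTER_CUBIC)[:480,:400]
c2=cv2.resize(im[195:260,365:430],None,fx=6,fy=6,interpolation=cv2.INTER_CUBIC)
o=np.zeros((480,800,3),np.uint8);o[:,:400]=c1;o[:390,410:800]=c2
cv2.imwrite('pics/c1.png',o[:,:,::-1])
hsv=cv2.cvtColor(im,cv2.COLOR_RGB2HSV)
def blob(m,box):
    x0,y0,x1,y1=box;k=np.zeros_like(m);k[y0:y1,x0:x1]=m[y0:y1,x0:x1]
    n,l,s,c=cv2.connectedComponentsWithStats(k.astype(np.uint8))
    for i in range(1,n):
        if s[i,4]>5:
            y,x=np.where(l==i);P=pts('top',np.c_[x,y],d[y,x]);print(c[i].round(1),s[i],np.median(P,0).round(1),'zmax',np.percentile(P[:,2],[5,95]).round(1))
H,S,V=hsv[:,:,0],hsv[:,:,1],hsv[:,:,2]
print('red');blob(((H<5)|(H>174))&(S>150)&(V>70),(250,180,340,235))
print('brass');blob((H>14)&(H<32)&(S>110)&(V>90),(260,160,330,205))
print('orange');blob((H>=4)&(H<14)&(S>170)&(V>100),(330,190,470,330))
# stud top
m=(d>0);yy,xx=np.where(m);P=pts('top',np.c_[xx,yy],d[yy,xx])
k=(P[:,2]>88)&(P[:,2]<97)&(abs(xx-293)<20)&(abs(yy-183)<20);print('stud',P[k].mean(0),k.sum(),P[k].min(0),P[k].max(0))
# foot z 14
k=(P[:,2]>10)&(P[:,2]<18)&(abs(xx-293)<50)&(abs(yy-187)<50);(c,r)=cv2.minEnclosingCircle(P[k][:,:2].astype(np.float32));print('foot',c,r)
k=(P[:,2]>8)&(P[:,2]<16)&(abs(xx-390)<25)&(abs(yy-222)<25);print('rackfoot',cv2.minAreaRect(P[k][:,:2].astype(np.float32)),k.sum())
k=(P[:,2]>46)&(P[:,2]<62)&(abs(xx-393)<25)&(abs(yy-225)<30);print('top',cv2.minAreaRect(P[k][:,:2].astype(np.float32)),k.sum())
```

```text
red
[299.6 212.5] [298 207   5  12  19] [536.3 -68.8  15.4] zmax [13.  16.7]
brass
[291.3 185.4] [281 171  26  25 205] [577.2 -44.3  82. ] zmax [70.1 84.7]
[300.5 174.8] [297 172   7   7  28] [599.9 -67.7  82.6] zmax [35.  85.7]
orange
[393.1 239.9] [391 231   6  17  75] [ 472.3 -249.3   63.4] zmax [51.3 66.7]
[369.9 274.8] [362 269  12  12  71] [ 406.5 -213.5    8.9] zmax [ 6.  11.9]
[434.9 304.4] [424 289  25  24 302] [ 345.6 -337.6   17.3] zmax [12.7 20.5]
stud [583.19204753 -52.89151381  91.49063788] 157 [570.07970968 -65.34860342  88.36492747] [595.57509015 -40.08035327  95.35383567]
foot (583.5966186523438, -52.87724685668945) 69.87822723388672
rackfoot ((518.898681640625, -257.5657043457031), (61.26605987548828, 60.464263916015625), 80.43460083007812) 602
top ((502.3628845214844, -254.9365997314453), (24.0686092376709, 88.47018432617188), 80.52313232421875) 214
```

View pics/c1.png

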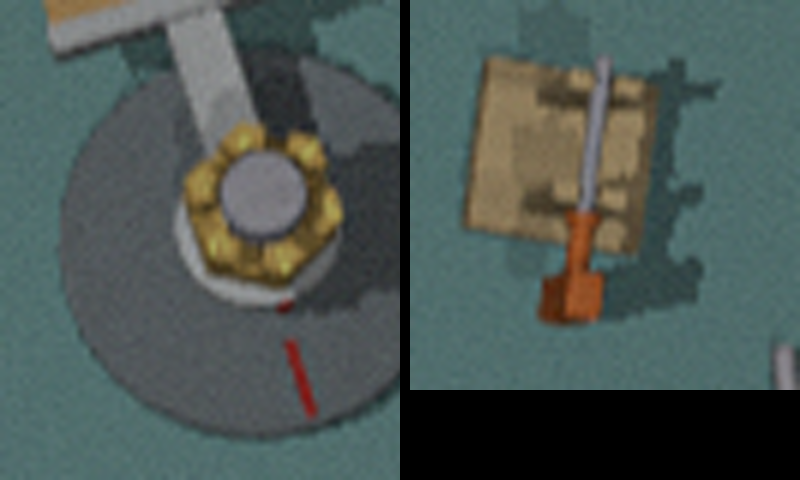

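The close crop shows the rack's pin with its collar, neck and T-handle, shank pointing up and slightly right: it is the middle-sized one. The nut's lobes sit at about (248,137), (308,150), (335,210), (283,260), (220,248) and (200,187), which gives a nut angle of about 0.53. I go to a viewing pose on the holder's -x side first.

```bash
cat >> h.py <<'E'
STUD=np.array([583.5,-52.9]); YAW=0.325
def tool(): 
    from scipy.spatial.transform import Rotation as Ro
    o=env.observe(); return np.array(o['tool_pos']),Ro.from_euler('xyz',o['tcp_rot']).as_matrix(),o
def goto(p,yaw):
    """turn in place first, then shift: prints both in tool axes"""
    t,R,o=tool(); y=o['tcp_rot'][2]; dy=(yaw-y+np.pi)%(2*np.pi)-np.pi
    c,s=np.cos(yaw),np.sin(yaw); Rt=np.array([[c,s,0],[s,-c,0],[0,0,-1]]).T
    v=Rt.T@(np.array(p)-t); print('pos',t.round(1),'rpy',o['tcp_rot'].round(3),'wz',round(-dy,3),'shift',v.round(1),'rows>=',np.linalg.norm(v)/41.7)
def wpix(X):
    """world point -> wrist pixel"""
    t,R,o=tool(); c=env.calibration('wrist'); T=np.array(c['tool_from_camera']); K=c['mtx']
    q=(np.atleast_2d(X)-t)@R; q=(q-T[:3,3])@T[:3,:3]
    rho=np.hypot(q[:,0],q[:,1]); th=np.arctan2(rho,q[:,2]); return np.c_[K[0,0]*th*q[:,0]/rho+K[0,2],K[1,1]*th*q[:,1]/rho+K[1,2]]
def wray(uv,z):
    t,R,o=tool(); c=env.calibration('wrist'); T=np.array(c['tool_from_camera']); K=c['mtx']
    w=(np.atleast_2d(uv)-K[:2,2])/K[0,0]; th=np.linalg.norm(w,axis=1)
    r=np.c_[w*(np.sin(th)/th)[:,None],np.cos(th)]@T[:3,:3].T@R.T; o=t+R@T[:3,3]; return o+r*((z-o[2])/r[:,2])[:,None]
E
python3 - <<'E'
from h import *
z=np.load('pics/t0.npz');im=z['im'];hsv=cv2.cvtColor(im,cv2.COLOR_RGB2HSV);H,S,V=hsv[:,:,0].astype(int),hsv[:,:,1],hsv[:,:,2]
k=((H<5)|(H>174))&(S>150)&(V>70);k[:205]=0;k[225:]=0;k[:,:290]=0;k[:,310:]=0
y,x=np.where(k);P=plane('top',np.c_[x,y],14.);v=STUD-P[:,:2].mean(0);print('yaw',np.arctan2(v[1],v[0]),np.linalg.norm(v))
vx,vy,_,_=cv2.fitLine(P[:,:2].astype(np.float32),cv2.DIST_L2,0,.01,.01).ravel();print(np.arctan2(vy,vx))
b=plane('top',[[275.5,132]],50)[0];print('board',b,np.arctan2(b[1]+52.9,b[0]-583.5))
e=np.array([np.cos(YAW),np.sin(YAW)])
goto([*(STUD-120*e),110],YAW+np.pi)
E
```

```text
yaw 0.30580515373931355 50.62851804477309
0.2993084
board [698.43225318 -17.05434678  50.        ] 0.3023245446259646
pos [248.8 545.6 188.5] rpy [-3.14  -0.     2.714] wz -0.753 shift [  -6.1 -674.1   78.5] rows>= 16.27475186384339
```

drive_tool:
  motion:
    - [[0,0,0,0,0,-0.12,70],[0,0,0,0,0,-0.12,70],[0,0,0,0,0,-0.12,70],[0,0,0,0,0,-0.12,70],[0,0,0,0,0,-0.12,70],[0,0,0,0,0,-0.13,70]]

```text
t: 0.6
tool_pos: [248.8, 545.7, 188.9]
tcp_rot: [-3.141, -0.001, -2.838]
wrist_force: [-0.0, 0.2, -0.4]
grip_width: 0.795
finger_force: 0.0
```

```bash
sed -i 's/YAW=0.325/YAW=0.303/' h.py
python3 - <<'E'
from h import *
e=np.array([np.cos(YAW),np.sin(YAW)])
goto([*(STUD-120*e),110],YAW+np.pi)
E
```

```text
pos [248.8 545.7 188.9] rpy [-3.141e+00 -1.000e-03 -2.838e+00] wz 0.0 shift [ -20.8 -671.2   78.9] rows>= 16.214864524602678
```

drive_tool:
  motion:
    - [[-1,-39,3,0,0,0,70],[-1,-39,3,0,0,0,70],[-1,-39,3,0,0,0,70],[-1,-39,3,0,0,0,70],[-1,-39,3,0,0,0,70],[-1,-39,3,0,0,0,70],[-1,-39,3,0,0,0,70],[-1,-39,3,0,0,0,70]]

```text
t: 1.27
tool_pos: [347.9, 248.2, 165.0]
tcp_rot: [-3.141, -0.0, -2.844]
wrist_force: [1.1, 0.5, 0.1]
grip_width: 0.796
finger_force: 0.0
```

drive_tool:
  motion:
    - [[-1,-39,6,0,0,0,70],[-1,-39,6,0,0,0,70],[-1,-39,6,0,0,0,70],[-1,-39,6,0,0,0,70],[-1,-39,6,0,0,0,70],[-1,-39,6,0,0,0,70],[-1,-39,6,0,0,0,70],[-1,-39,6,0,0,0,70]]

```text
t: 1.93
tool_pos: [446.9, -48.0, 117.0]
tcp_rot: [3.141, 0.0, -2.845]
wrist_force: [0.3, 0.9, -0.1]
grip_width: 0.799
finger_force: 0.0
```

drive_tool:
  motion:
    - [[-2,-39,3,0,0,0,70],[-2,-8,3,0,0,0,70],[0,0,0,0,0,0,70],[0,0,0,0,0,0,70]]

```text
t: 2.27
tool_pos: [464.1, -89.3, 111.0]
tcp_rot: [3.14, -0.001, -2.845]
wrist_force: [-0.3, 0.1, -0.6]
grip_width: 0.792
finger_force: 0.0
```

Run:
```python
from h import *
e=np.array([np.cos(YAW),np.sin(YAW)])
goto([*(STUD-120*e),110],YAW+np.pi)
print(wpix([[583.5,-52.9,92],[583.5,-52.9,77]]))
snap('wrist','w1')
```

```text
pos [464.1 -89.3 111. ] rpy [ 3.140e+00 -1.000e-03 -2.845e+00] wz -0.007 shift [-4.8 -0.9  1. ] rows>= 0.12033033228878799
[[279.79954096 365.25564714]
 [279.77102725 354.36722068]]
```

View pics/w1.png

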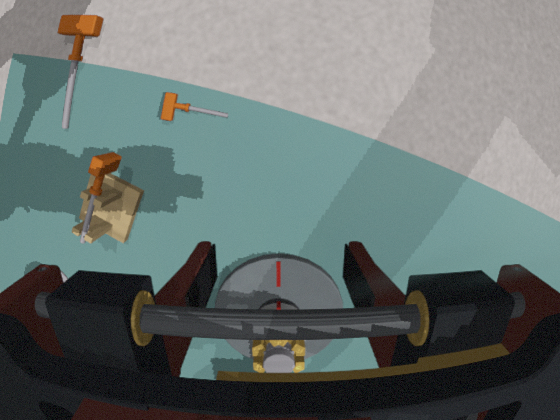

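The wrist view shows the red mark straight on at (278,272) and the stud at (278,362), predicted (280,365), so the holder pose is confirmed. The rack's pin is at (100,190), with its decoys at (75,60) and (185,105). The fingers already line up with two flats, so I go over the nut and down.

drive_tool:
  motion:
    - [[-40,0,-2,0,0,0,70],[-40,0,-2,0,0,0,70],[-40,0,0,0,0,0,70],[-5,0,0,0,0,0,70],[0,0,0,0,0,0,70]]

```text
t: 2.73
tool_pos: [584.7, -50.1, 114.2]
tcp_rot: [3.14, -0.002, -2.84]
wrist_force: [-0.3, 0.3, 0.5]
grip_width: 0.795
finger_force: 0.0
```

Run:
```python
from h import *
goto([*STUD,57],YAW+np.pi+.012)
```

```text
pos [584.7 -50.1 114.2] rpy [ 3.14e+00 -2.00e-03 -2.84e+00] wz -0.013 shift [ 2.  -2.3 57.2] rows>= 1.3741913842530096
```

drive_tool:
  motion:
    - [[2,-2,20,0,0,-0.013,70],[0,0,20,0,0,0,70],[0,0,17,0,0,0,70],[0,0,0,0,0,0,70],[0,0,0,0,0,0,44],[0,0,0,0,0,0,40],[0,0,0,0,0,0,40],[0,0,0,0,0,0,40]]

```text
t: 3.4
tool_pos: [583.4, -55.7, 60.6]
tcp_rot: [-3.14, 0.003, -2.831]
wrist_force: [0.3, 0.8, 0.1]
grip_width: 0.536
finger_force: 0.0
```

drive_tool:
  motion:
    - [[0,0,2,0,0,0,40],[0,0,0,0,0,0,40],[0,0,0,0,0,0,40],[0,0,0,0,0,0,40]]

```text
t: 3.73
tool_pos: [582.7, -55.7, 56.5]
tcp_rot: [3.142, -0.0, -2.831]
wrist_force: [0.2, 0.8, 0.2]
grip_width: 0.454
finger_force: 0.0
```

Run:
```python
from h import *
im,_=snap('wrist','w2');s,_=snap('scene','s2')
o=np.zeros((420,800,3),np.uint8);o[:,:480]=im[:,40:520];o[:300,490:790]=cv2.resize(s[195:295,205:305],(300,300),interpolation=cv2.INTER_CUBIC)
cv2.imwrite('pics/c2.png',o[:,:,::-1]);print(env.observe())
```

```text
{'t': 3.8333, 'joint_pos': array([-1.53364594e-01,  6.66793413e-02,  1.49190218e+00, -4.29314995e-05,
        1.58320018e+00, -2.03435184e+00]), 'joint_velocities': array([-1.14518864e-03, -6.82157790e-04,  2.78762922e-04, -7.56631251e-05,
        1.44306096e-04,  1.63733853e-03]), 'joint_torque': array([ 3.59734722e-04, -4.31523693e+01, -4.02228570e+01, -4.62016859e-02,
        6.17671944e-02,  6.11982614e-05]), 'tool_pos': array([582.72816664, -55.6900089 ,  56.45702469]), 'tcp_rot': array([ 3.14154652e+00, -1.88294936e-04, -2.83140226e+00]), 'wrist_force': array([-0.87559493,  0.48603231,  0.26498209]), 'ft_torque': array([ 0.06246125, -0.00856536,  0.02140201]), 'finger_force': 0.0, 'grip_width': 0.4551742630828014}
```

View pics/c2.png

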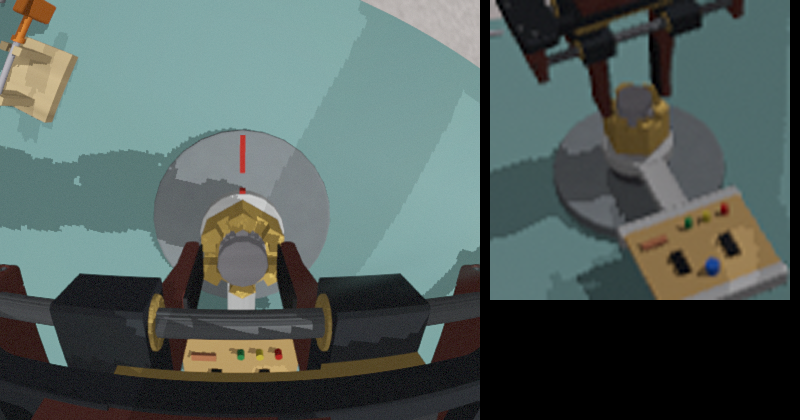

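The crop shows the nut between the fingers, stud top at (242,258) in the crop, fingers at (185,285) and (300,285). The opening reads 40 mm with no force, though, so I check depths before turning.

Run:
```python
from h import *
t,R,o=tool()
tips=[t+R@np.array(q) for q in ([0,0,0],[0,20,0],[0,-20,0],[0,30,0],[0,-30,0],[0,0,-19])]
print('wpix',wpix(tips+[np.array([583.5,-52.9,92])]).round())
for f,n in(('s2','scene'),('w2','wrist')):
    z=np.load(f'pics/{f}.npz');d=z['d']
    if n=='scene':
        y,x=np.mgrid[195:295,205:305];y=y.ravel();x=x.ravel();P=pts(n,np.c_[x,y],d[y,x]);
        hsv=cv2.cvtColor(z['im'],cv2.COLOR_RGB2HSV)[y,x]; D=hsv[:,2]<75
        k=(abs(P[:,0]-583)<80)&(abs(P[:,1]+53)<80)&(P[:,2]>86)&(P[:,2]<96);print('stud',P[k].mean(0).round(1))
        red=((hsv[:,0]<10)|(hsv[:,0]>170))&(hsv[:,1]>90)
        for i in np.where(red&(P[:,2]>57))[0][::8]:print(x[i],y[i],P[i].round(0))
```

```text
wpix [[280. 239.]
 [311. 239.]
 [249. 239.]
 [326. 239.]
 [233. 239.]
 [280. 250.]
 [284. 265.]]
stud [587.7 -54.4  92.1]
233 195 [602. -93. 213.]
241 195 [613. -76. 221.]
249 195 [608. -59. 214.]
236 196 [615. -87. 221.]
244 196 [611. -70. 215.]
234 197 [608. -91. 212.]
242 197 [610. -74. 212.]
288 197 [594.  27. 184.]
243 198 [612. -72. 211.]
238 199 [616. -83. 213.]
260 200 [580. -34. 170.]
260 206 [579. -35. 150.]
260 207 [579. -35. 147.]
262 208 [588. -31. 152.]
265 209 [583. -24. 144.]
264 211 [583. -27. 137.]
264 212 [586. -27. 138.]
262 213 [587. -32. 136.]
222 214 [ 639. -119.  197.]
220 215 [ 640. -124.  194.]
263 215 [586. -30. 128.]
240 216 [604. -82. 150.]
219 217 [ 625. -127.  175.]
242 217 [602. -78. 144.]
223 218 [ 637. -119.  182.]
263 218 [588. -30. 120.]
241 219 [604. -81. 140.]
239 220 [596. -85. 130.]
222 221 [ 638. -121.  174.]
263 221 [587. -30. 110.]
239 223 [588. -86. 112.]
239 224 [586. -86. 107.]
239 225 [585. -86. 102.]
239 226 [584. -86.  98.]
240 227 [591. -84. 102.]
243 228 [601. -78. 107.]
243 230 [601. -78. 101.]
243 233 [602. -79.  92.]
```

drive_tool:
  motion:
    - [[0,0,0,0,0,0,20],[0,0,0,0,0,0,20],[0,0,0,0,0,0,20],[0,0,0,0,0,0,20]]

```text
t: 4.17
tool_pos: [582.3, -54.3, 56.4]
tcp_rot: [3.139, -0.0, -2.831]
wrist_force: [-2.2, 4.9, 0.2]
grip_width: 0.29
finger_force: 30.0
```

Run:
```python
from h import *
im,dw=snap('wrist','w3');s,d=snap('scene','s3');t,_=snap('top','t3')
o=np.zeros((420,800,3),np.uint8);o[:,:400]=cv2.resize(im[150:350,180:370],(400,420),interpolation=cv2.INTER_CUBIC);o[:400,400:]=cv2.resize(s[205:265,220:280],(400,400),interpolation=cv2.INTER_CUBIC)
cv2.imwrite('pics/c3.png',o[:,:,::-1])
print(tool()[2])
```

```text
{'t': 4.3167, 'joint_pos': array([-1.52484986e-01,  6.63922937e-02,  1.49228290e+00,  1.87615979e-03,
        1.58432800e+00, -2.03440184e+00]), 'joint_velocities': array([ 9.69299684e-04, -9.19816319e-05, -3.43747012e-04, -5.18063085e-04,
       -1.59370698e-03, -1.65995127e-03]), 'joint_torque': array([-2.74557799e+00, -4.26968372e+01, -4.08474326e+01, -1.64508339e+00,
       -8.99807028e-01,  1.68385122e-03]), 'tool_pos': array([582.31283743, -54.36360195,  56.41275952]), 'tcp_rot': array([ 3.13928390e+00, -4.22723968e-04, -2.83044758e+00]), 'wrist_force': array([-1.5425264 ,  4.67805184,  1.39359991]), 'ft_torque': array([0.94023512, 0.35189478, 0.00224594]), 'finger_force': 29.99989628791809, 'grip_width': 0.2916284356572789}
```

View pics/c3.png

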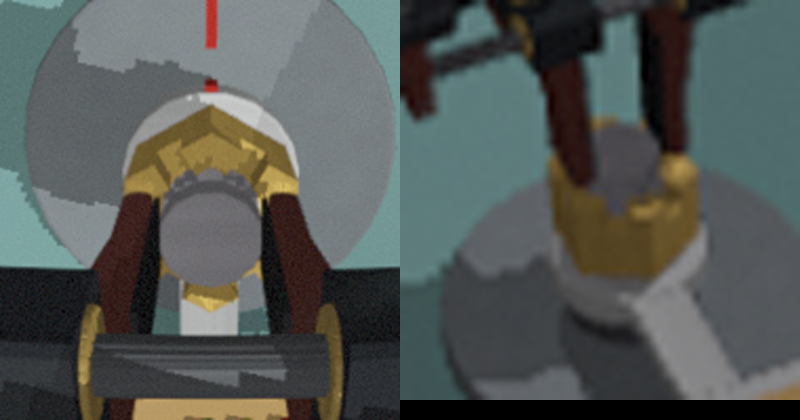

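The crop shows the fingers in the two side slots, on the stud, with lobes at (145,190) and (285,185) outside them. They did not go down over the flats, so I measure where the fingers really are.

Run:
```python
from h import *
t,R,o=tool();c=env.calibration('wrist');T=np.array(c['tool_from_camera']);K=c['mtx']
for f in('w1','w2','w3'):
    z=np.load(f'pics/{f}.npz');im,d=z['im'],z['d'];y,x=np.where(d>0);im_=cv2.cvtColor(im,cv2.COLOR_RGB2HSV)[y,x].astype(int)
    w=(np.c_[x,y]-K[:2,2])/K[0,0];th=np.linalg.norm(w,axis=1)+1e-9
    r=np.c_[w*(np.sin(th)/th)[:,None],np.cos(th)];r=r/r[:,2:]
    Q=(r*d[y,x][:,None])@T[:3,:3].T+T[:3,3]
    k=((im_[:,0]<8)|(im_[:,0]>172))&(im_[:,1]>60)&(im_[:,2]<110)&(abs(Q[:,1])<75)&(abs(Q[:,0])<25)&(Q[:,2]<25)
    for s in(1,-1):
        q=Q[k&(Q[:,1]*s>0)];
        print(f,s,len(q))
        for lo in range(-70,20,10):
            m=q[(q[:,2]>=lo)&(q[:,2]<lo+10)]
            if len(m)>3:print(lo,'x',np.percentile(m[:,0],[2,98]).round(),'y',np.percentile(m[:,1],[2,98]).round())
```

```text
w1 1 2351
-70 x [10. 12.] y [36. 44.]
-60 x [ 8. 12.] y [35. 43.]
-50 x [10. 12.] y [36. 43.]
-40 x [ 6. 12.] y [35. 43.]
w1 -1 3344
-70 x [10. 12.] y [-44. -36.]
-60 x [ 9. 12.] y [-43. -36.]
-50 x [ 6. 12.] y [-43. -35.]
-40 x [ 8. 12.] y [-43. -35.]
w2 1 3278
-70 x [10. 12.] y [21. 29.]
-60 x [ 9. 12.] y [21. 28.]
-50 x [ 9. 12.] y [21. 28.]
-40 x [ 0. 12.] y [20. 28.]
w2 -1 3918
-70 x [10. 12.] y [-29. -21.]
-60 x [ 9. 12.] y [-28. -21.]
-50 x [ 8. 12.] y [-29. -20.]
-40 x [ 8. 12.] y [-28. -20.]
w3 1 2984
-70 x [ 9. 12.] y [14. 22.]
-60 x [ 9. 12.] y [14. 21.]
-50 x [10. 12.] y [14. 21.]
-40 x [11. 12.] y [16. 21.]
w3 -1 3586
-70 x [10. 12.] y [-22. -14.]
-60 x [ 9. 12.] y [-21. -14.]
-50 x [10. 12.] y [-21. -15.]
-40 x [11. 12.] y [-21. -15.]
```

Run:
```python
from h import *
c=env.calibration('wrist');T=np.array(c['tool_from_camera']);K=c['mtx']
for f in('w1','w3'):
    z=np.load(f'pics/{f}.npz');im,d=z['im'],z['d'];y,x=np.where(d>0)
    w=(np.c_[x,y]-K[:2,2])/K[0,0];th=np.linalg.norm(w,axis=1)+1e-9
    r=np.c_[w*(np.sin(th)/th)[:,None],np.cos(th)];r=r/r[:,2:]
    Q=(r*d[y,x][:,None])@T[:3,:3].T+T[:3,3]
    k=(abs(Q[:,0])<14)&(abs(abs(Q[:,1])-(40 if f=='w1' else 19))<8)
    h,e=np.histogram(Q[k,2],bins=range(-100,40,5));print(f,dict(zip(e,h)))
    if f=='w3':
        k=(x>270)&(x<290)&(y>255)&(y<285);print('stud top in tool',np.median(Q[k],0))
        for v in range(225,300,6):
            for u in(235,245,316,322):
                i=v*560+u;print(u,v,im[v,u],Q[np.where((x==u)&(y==v))[0]].round(0))
```

```text
w1 {np.int64(-100): np.int64(478), np.int64(-95): np.int64(573), np.int64(-90): np.int64(502), np.int64(-85): np.int64(495), np.int64(-80): np.int64(457), np.int64(-75): np.int64(455), np.int64(-70): np.int64(415), np.int64(-65): np.int64(365), np.int64(-60): np.int64(373), np.int64(-55): np.int64(321), np.int64(-50): np.int64(283), np.int64(-45): np.int64(260), np.int64(-40): np.int64(248), np.int64(-35): np.int64(48), np.int64(-30): np.int64(0), np.int64(-25): np.int64(0), np.int64(-20): np.int64(0), np.int64(-15): np.int64(0), np.int64(-10): np.int64(0), np.int64(-5): np.int64(0), np.int64(0): np.int64(0), np.int64(5): np.int64(0), np.int64(10): np.int64(0), np.int64(15): np.int64(0), np.int64(20): np.int64(0), np.int64(25): np.int64(0), np.int64(30): np.int64(0)}
w3 {np.int64(-100): np.int64(193), np.int64(-95): np.int64(315), np.int64(-90): np.int64(284), np.int64(-85): np.int64(319), np.int64(-80): np.int64(354), np.int64(-75): np.int64(330), np.int64(-70): np.int64(288), np.int64(-65): np.int64(258), np.int64(-60): np.int64(241), np.int64(-55): np.int64(213), np.int64(-50): np
[... 1836 characters left out ...]
 12. -15. -73.]]
316 273 [54 32 29] [[ 12.  15. -73.]]
322 273 [56 31 29] [[ 11.  18. -72.]]
235 279 [47 20 17] [[ 11. -19. -77.]]
245 279 [39 30 30] [[ 10. -15. -75.]]
316 279 [48 27 25] [[ 11.  15. -77.]]
322 279 [53 32 27] [[ 11.  17. -78.]]
235 285 [48 24 25] [[ 11. -18. -83.]]
245 285 [21 22 22] [[ 10. -14. -80.]]
316 285 [44 23 21] [[ 11.  14. -83.]]
322 285 [54 30 33] [[ 11.  17. -82.]]
235 291 [50 23 23] [[ 12. -17. -88.]]
245 291 [19 17 18] [[ 10. -14. -85.]]
316 291 [26 25 24] [[ 10.  14. -85.]]
322 291 [48 26 24] [[ 12.  16. -89.]]
235 297 [53 32 25] [[ 12. -16. -93.]]
245 297 [19 18 18] [[ 10. -13. -90.]]
316 297 [18 19 18] [[ 10.  14. -90.]]
322 297 [53 32 27] [[ 12.  15. -93.]]
```

The fingertips really end about 35 mm short of the stated TCP: the stud top reads -36 and the finger ends -35 in tool z. I was gripping the stud's top, which did no harm. I check the gripper's body clearance, then open.

drive_tool:
  motion:
    - [[0,0,0,0,0,0,70],[0,0,0,0,0,0,70],[0,0,0,0,0,0,70],[0,0,0,0,0,0,70],[0,0,0,0,0,0,70],[0,0,0,0,0,0,70],[0,0,0,0,0,0,70],[0,0,0,0,0,0,70]]

```text
t: 4.98
tool_pos: [582.7, -55.8, 56.5]
tcp_rot: [-3.141, -0.0, -2.832]
wrist_force: [-0.6, -0.3, 0.2]
grip_width: 0.791
finger_force: 0.0
```

```bash
cat >> h.py <<'E'
def wq(im,d):
    """wrist depth -> tool-frame points, pixel coords"""
    c=env.calibration('wrist');T=np.array(c['tool_from_camera']);K=c['mtx'];y,x=np.where(d>0)
    w=(np.c_[x,y]-K[:2,2])/K[0,0];th=np.linalg.norm(w,axis=1)+1e-9
    r=np.c_[w*(np.sin(th)/th)[:,None],np.cos(th)];r=r/r[:,2:]
    return (r*d[y,x][:,None])@T[:3,:3].T+T[:3,3],x,y
E
python3 - <<'E'
from h import *
im,d=snap('wrist','w4');Q,x,y=wq(im,d)
for u,v in((280,322),(280,312),(280,334),(280,350),(280,370),(200,325),(200,290)):
    k=(abs(x-u)<2)&(abs(y-v)<2);print(u,v,np.median(Q[k],0).round(1),im[v,u])
t,R,o=tool();P=Q@R.T+t
k=(P[:,2]>89)&(P[:,2]<96)&(abs(P[:,0]-583)<25)&(abs(P[:,1]+53)<16);print('stud',P[k].mean(0),P[k].min(0),P[k].max(0))
goto([*STUD,29],YAW+np.pi+.012)
E
```

```text
280 322 [  27.2    0.  -130.5] [68 73 76]
280 312 [  28.5    0.  -127.9] [42 44 43]
280 334 [  24.2    0.  -131.9] [56 59 62]
280 350 [-98.4   0.1   8.7] [24 59 36]
280 370 [-1.228e+02  1.000e-01  1.060e+01] [181 152  99]
200 325 [  26.1  -19.5 -131.3] [69 72 73]
200 290 [  2.6 -35.1 -72.5] [29 28 30]
stud [582.29370056 -54.52529753  92.62287455] [569.20349889 -68.20619753  89.00483799] [597.04484748 -40.03030095  94.81372684]
pos [582.7 -55.8  56.5] rpy [-3.142  0.    -2.832] wz -0.005 shift [-1.6  2.5 27.5] rows>= 0.6644005346429193
```

drive_tool:
  motion:
    - [[-1,1.5,15,0,0,0,70],[0,0,15,0,0,0,70],[0,0,0,0,0,0,60],[0,0,0,0,0,0,46],[0,0,0,0,0,0,36],[0,0,0,0,0,0,36],[0,0,0,0,0,0,36],[0,0,0,0,0,0,36]]

```text
t: 5.7
tool_pos: [583.8, -53.9, 27.8]
tcp_rot: [-3.141, 0.002, -2.831]
wrist_force: [-0.9, 1.4, 3.2]
grip_width: 0.522
finger_force: 30.0
```

drive_tool:
  motion:
    - [[0,0,0,0,0,0,36],[0,0,0,0,0,0,36],[0,0,0,0,0,0,36]]

```text
t: 5.95
tool_pos: [583.9, -53.9, 27.8]
tcp_rot: [-3.141, 0.002, -2.831]
wrist_force: [-1.5, 1.8, 5.5]
grip_width: 0.523
finger_force: 30.0
```

Now it holds the nut at 45.9 mm across flats. I turn it clockwise by 0.53.

drive_tool:
  motion:
    - [[0,0,0,0,0,0.05,36],[0,0,0,0,0,0.08,36],[0,0,0,0,0,0.08,36],[0,0,0,0,0,0.08,36],[0,0,0,0,0,0.08,36],[0,0,0,0,0,0.08,36],[0,0,0,0,0,0.08,36],[0,0,0,0,0,0,36]]

```text
t: 6.62
tool_pos: [583.9, -54.0, 27.8]
tcp_rot: [3.142, 0.002, 2.918]
wrist_force: [-1.5, 1.2, 5.9]
grip_width: 0.521
finger_force: 30.0
```

drive_tool:
  motion:
    - [[0,0,0,0,0,0,36],[0,0,0,0,0,0,36],[0,0,0,0,0,0,36]]

```text
t: 6.87
tool_pos: [583.8, -54.0, 27.8]
tcp_rot: [3.141, 0.002, 2.922]
wrist_force: [-0.1, 1.3, 5.8]
grip_width: 0.52
finger_force: 30.0
```

drive_tool:
  motion:
    - [[0,0,0,0,0,0,84],[0,0,0,0,0,0,84],[0,0,0,0,0,0,84],[0,0,0,0,0,0,84],[0,0,0,0,0,0,84],[0,0,0,0,0,0,84],[0,0,0,0,0,0,84]]

```text
t: 7.45
tool_pos: [583.2, -54.0, 26.4]
tcp_rot: [-3.142, -0.0, 2.922]
wrist_force: [0.4, -0.4, -0.3]
grip_width: 0.951
finger_force: 0.0
```

drive_tool:
  motion:
    - [[0,0,0,0,0,-0.1,84],[0,0,0,0,0,-0.1,84],[0,0,0,0,0,-0.1,84],[0,0,0,0,0,-0.1,84],[0,0,0,0,0,-0.12,84],[30,0,0,0,0,0,84],[25,0,0,0,0,0,84],[0,0,0,0,0,0,84]]

```text
t: 8.12
tool_pos: [527.5, -71.0, 25.6]
tcp_rot: [3.141, -0.003, -2.842]
wrist_force: [-0.4, -0.6, 0.4]
grip_width: 0.952
finger_force: 0.0
```

```bash
sed -i 's/STUD=np.array(.*); YAW/STUD=np.array([583.8,-54.0]); YAW/' h.py
python3 - <<'E'
from h import *
goto([*STUD,27],YAW+np.pi)
H=np.array([*STUD,77]);e=np.array([np.cos(YAW),np.sin(YAW),0])
print(wpix([H-14*e,H-23*e,H+[0,0,15]]))
im,d=snap('wrist','w5');p=wpix([H-14*e])[0];u,v=p.round().astype(int)
c=cv2.resize(im[v-30:v+40,u-40:u+40],(800,600)if 0 else (640,560),interpolation=cv2.INTER_CUBIC);cv2.imwrite('pics/c5.png',cv2.convertScaleAbs(c,alpha=1.5)[:,:,::-1]);print(u,v)
E
```

```text
pos [527.5 -71.   25.6] rpy [ 3.141e+00 -3.000e-03 -2.842e+00] wz -0.004 shift [-58.8  -0.6  -1.4] rows>= 1.4113520996022577
[[279.23068176 345.45996421]
 [279.14581704 332.86782508]
 [279.34848533 381.34258094]]
280 342
```

View pics/c5.png

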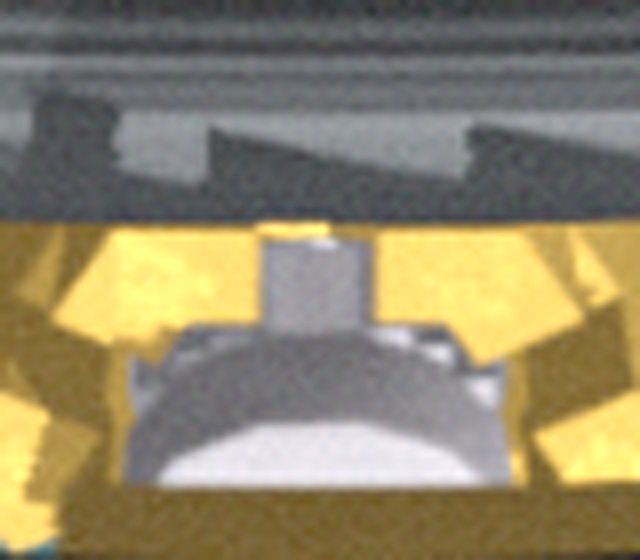

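The crop shows the nut's slot facing the camera at (315,285) with plain stud behind it. The cross hole cannot be seen, so it has to be felt for. I locate the pin from the earlier wrist depth picture and go to fetch it.

drive_tool:
  motion:
    - [[10,0,-35,0,0,0,60],[0,0,-35,0,0,0,60],[0,0,0,0,0,0.12,60],[0,0,0,0,0,0.12,60],[0,0,0,0,0,0.12,60],[0,0,0,0,0,0.11,60],[0,0,0,0,0,0,60]]

```text
t: 8.75
tool_pos: [522.2, -72.9, 97.0]
tcp_rot: [3.141, 0.001, 2.968]
wrist_force: [-0.2, 0.2, 0.2]
grip_width: 0.683
finger_force: 0.0
```

```bash
cat >> h.py <<'E'
from scipy.spatial.transform import Rotation as Ro
def orange(im,d,box,t,R):
    Q,x,y=wq(im,d);P=Q@R.T+t;h=cv2.cvtColor(im,cv2.COLOR_RGB2HSV)[y,x].astype(int)
    k=(h[:,0]>=3)&(h[:,0]<14)&(h[:,1]>170)&(h[:,2]>90)&(x>box[0])&(x<box[2])&(y>box[1])&(y<box[3]);return P[k]
E
python3 - <<'E'
from h import *
z=np.load('pics/w1.npz');R=Ro.from_euler('xyz',[3.14,-.001,-2.845]).as_matrix()
P=orange(z['im'],z['d'],(75,140,130,205),np.array([464.1,-89.3,111]),R)
print(len(P),P.mean(0),P.min(0),P.max(0))
for lo in range(40,72,6):
    m=P[(P[:,2]>=lo)&(P[:,2]<lo+6)]
    if len(m)>3:print(lo,len(m),cv2.minAreaRect(m[:,:2].astype(np.float32)))
goto([466.8,-249.5,60],-0.167+np.pi)
E
```

```text
313 [ 471.07287751 -248.7719474    54.83406931] [ 457.61646888 -259.3936048    31.89230331] [ 494.03090345 -242.2906839    67.66891078]
40 27 ((459.16619873046875, -246.40345764160156), (9.064309120178223, 3.8007619380950928), 56.46985626220703)
46 29 ((475.7443542480469, -250.07180786132812), (11.154643058776855, 35.15570831298828), 75.53929901123047)
52 127 ((476.066162109375, -250.32778930664062), (10.849218368530273, 36.09089660644531), 77.82029724121094)
58 31 ((462.5291442871094, -246.16879272460938), (14.023661613464355, 7.4457879066467285), 28.13211441040039)
64 72 ((466.37774658203125, -249.28890991210938), (11.247407913208008, 15.867372512817383), 79.9023666381836)
pos [522.2 -72.9  97. ] rpy [3.141e+00 1.000e-03 2.968e+00] wz -0.006 shift [  25.3 -183.3   37. ] rows>= 4.525673753447281
```

The handle's top face reads (466.4, -249.3) with sides 11.2 x 15.9 mm at yaw -0.176, as it must be. I move over it and down.

drive_tool:
  motion:
    - [[5,-37,0,0,0,0,40],[5,-37,0,0,0,0,40],[5,-37,0,0,0,0,40],[5,-37,0,0,0,0,40],[5,-35,0,0,0,0,40],[0,0,0,0,0,0,40],[0,0,0,0,0,0,40]]

```text
t: 9.33
tool_pos: [465.5, -250.7, 96.5]
tcp_rot: [3.141, 0.0, 2.971]
wrist_force: [0.0, 0.5, -0.4]
grip_width: 0.455
finger_force: 0.0
```

Run:
```python
from h import *
im,d=snap('wrist','w6');t,R,o=tool();P=orange(im,d,(0,0,560,420),t,R)
P=P[(abs(P[:,0]-475)<40)&(abs(P[:,1]+250)<25)];m=P[P[:,2]>63];print(len(P),len(m),m.mean(0),cv2.minAreaRect(m[:,:2].astype(np.float32))if len(m) else'')
goto([466.6,-249.3,1],-0.172+np.pi)
```

```text
188 34 [ 463.86864615 -251.24126238   65.47224606] ((465.7730407714844, -248.5637969970703), (10.313105583190918, 13.814593315124512), 80.38005828857422)
pos [ 466.  -249.5   96.6] rpy [3.141 0.    2.973] wz 0.003 shift [-0.6  0.3 95.6] rows>= 2.291802558519988
```

drive_tool:
  motion:
    - [[0,0,25,0,0,0,40],[0,0,25,0,0,0,40],[0,0,25,0,0,0,40],[0,0,19,0,0,0,40],[0,0,0,0,0,0,40],[0,0,0,0,0,0,20],[0,0,0,0,0,0,5],[0,0,0,0,0,0,5]]

```text
t: 10.05
tool_pos: [467.1, -249.5, 4.8]
tcp_rot: [-3.14, 0.003, 2.973]
wrist_force: [-0.2, -0.1, -0.2]
grip_width: 0.27
finger_force: 0.0
```

drive_tool:
  motion:
    - [[0,0,0,0,0,0,5],[0,0,0,0,0,0,5],[0,0,0,0,0,0,5],[0,0,0,0,0,0,5]]

```text
t: 10.38
tool_pos: [466.4, -249.7, 3.9]
tcp_rot: [-3.141, 0.002, 2.972]
wrist_force: [-0.9, 1.1, 5.7]
grip_width: 0.134
finger_force: 30.0
```

The handle is gripped at 11.8 mm. I lift it, look at it, and carry it round.

drive_tool:
  motion:
    - [[0,0,-10,0,0,0,5],[0,0,-20,0,0,0,5],[0,0,-30,0,0,0,5],[0,0,0,0,0,-0.118,5],[0,0,0,0,0,-0.118,5],[0,0,0,0,0,-0.118,5],[0,0,0,0,0,-0.118,5],[0,0,0,0,0,0,5]]

```text
t: 11.05
tool_pos: [465.3, -249.4, 62.8]
tcp_rot: [3.141, -0.0, -2.835]
wrist_force: [-0.2, -0.6, 0.2]
grip_width: 0.135
finger_force: 30.0
```

Run:
```python
from h import *
t,R,o=tool();print(o['grip_width'])
e=np.array([np.cos(YAW),np.sin(YAW)]);goto([*(STUD-130*e),31],YAW+np.pi)
```

```text
0.13492306413393107
pos [ 465.3 -249.4   62.8] rpy [ 3.141 -0.    -2.835] wz 0.003 shift [-41.4 151.1  31.8] rows>= 3.8345031116711
```

drive_tool:
  motion:
    - [[-10,38,0,0,0,0,5],[-10,38,0,0,0,0,5],[-10,38,0,0,0,0,5],[-11,37,0,0,0,0,5],[0,0,16,0,0,0,5],[0,0,16,0,0,0,5],[0,0,0,0,0,0,5],[0,0,0,0,0,0,5]]

```text
t: 11.72
tool_pos: [458.9, -92.7, 30.0]
tcp_rot: [3.14, -0.002, -2.842]
wrist_force: [0.1, -0.7, -1.2]
grip_width: 0.135
finger_force: 30.0
```

Run:
```python
from h import *
im,d=snap('wrist','w7');s,ds=snap('scene','s7');tt,dt=snap('top','t7')
e=np.array([np.cos(YAW),np.sin(YAW)]);goto([*(STUD-130*e),31],YAW+np.pi)
print(env.observe()['wrist_force'])
# pin in top view: orange collar etc; points above z 65 between tool and stud
y,x=np.where(dt>0);P=pts('top',np.c_[x,y],dt[y,x])
l=(P[:,:2]-STUD)@e;q=(P[:,:2]-STUD)@np.array([-e[1],e[0]])
k=(P[:,2]>66)&(P[:,2]<90)&(l<-30)&(l>-105)&(abs(q)<14)
for a in range(-105,-30,6):
    m=k&(l>=a)&(l<a+6)
    if m.sum():print(a,m.sum(),'lat',q[m].mean().round(1),'z',np.percentile(P[m,2],80).round(1))
y,x=np.where(ds>0);P=pts('scene',np.c_[x,y],ds[y,x])
l=(P[:,:2]-STUD)@e;q=(P[:,:2]-STUD)@np.array([-e[1],e[0]]);k=(P[:,2]>66)&(P[:,2]<90)&(l<-30)&(l>-105)&(abs(q)<14)
print('scene')
for a in range(-105,-30,6):
    m=k&(l>=a)&(l<a+6)
    if m.sum():print(a,m.sum(),'lat',q[m].mean().round(1),'z',np.percentile(P[m,2],80).round(1))
o=np.zeros((400,800,3),np.uint8);o[:,:400]=cv2.resize(tt[165:235,260:330],(400,400),interpolation=cv2.INTER_CUBIC);o[:,400:]=cv2.resize(s[185:265,215:295],(400,400),interpolation=cv2.INTER_CUBIC)
cv2.imwrite('pics/c7.png',o[:,:,::-1])
```

```text
pos [460.3 -93.6  31.7] rpy [-3.141e+00  1.000e-03 -2.841e+00] wz -0.003 shift [0.3 0.9 0.7] rows>= 0.02909838866652445
[ 0.95321819  0.17605015 -0.22944671]
-69 1 lat 0.2 z 78.6
scene
-105 15 lat -1.5 z 81.9
-99 2 lat -2.1 z 77.5
-93 5 lat -1.1 z 80.0
-87 4 lat -2.6 z 78.4
-81 3 lat -1.3 z 79.2
-75 5 lat -2.2 z 80.2
-69 4 lat -2.9 z 79.6
-63 5 lat -1.9 z 79.6
-57 3 lat -2.4 z 80.4
-51 4 lat -1.6 z 80.3
-45 1 lat -5.6 z 82.1
```

View pics/c7.png

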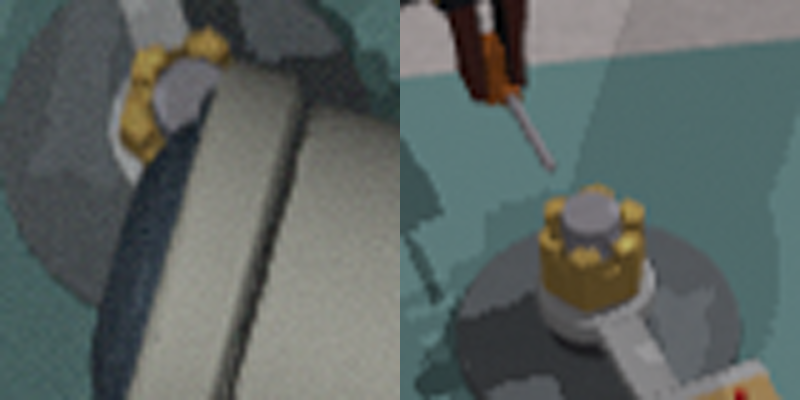

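The crop shows the pin level and pointing at the nut's slot: tip at (552,170), stud at (590,210). I move the tip into the slot.

drive_tool:
  motion:
    - [[-10,0.6,0,0,0,0,5],[-10,0,0,0,0,0,5],[-6,0,0,0,0,0,5],[-3,0,0,0,0,0,5],[-1,0,0,0,0,0,5],[0,0,0,0,0,0,5]]

```text
t: 12.37
tool_pos: [488.4, -83.5, 30.5]
tcp_rot: [3.142, -0.0, -2.839]
wrist_force: [-0.2, 0.5, -0.6]
grip_width: 0.14
finger_force: 30.0
```

drive_tool:
  motion:
    - [[-1,0,0,0,0,0,5],[-1,0,0,0,0,0,5],[0,0,0,0,0,0,5],[0,0,0,0,0,0,5]]

```text
t: 12.7
tool_pos: [490.1, -82.9, 30.6]
tcp_rot: [-3.142, -0.0, -2.84]
wrist_force: [0.7, -1.0, -0.8]
grip_width: 0.137
finger_force: 30.0
```

```bash
cat >> h.py <<'E'
def st():
    t,R,o=tool(); e=-R[:2,0]; y=o['tcp_rot'][2]; r=t[:2]-STUD
    print('D',(r@R[:2,0]).round(1),'lat(tool y)',(r@R[:2,1]).round(1),'ang rel',round((y-YAW-np.pi+np.pi)%(2*np.pi)-np.pi,3),'z',t[2].round(1),'Ftool',(R.T@o['wrist_force']).round(1),'T',np.round(o['ft_torque'],2),'w',o['grip_width'].round(3))
E
python3 -c "from h import *;st()"
```

```text
Traceback (most recent call last):
  File "h.py", line 42, in st
    print('D',(r@R[:2,0]).round(1),'lat(tool y)',(r@R[:2,1]).round(1),'ang rel',round((y-YAW-np.pi+np.pi)%(2*np.pi)-np.pi,3),'z',t[2].round(1),'Ftool',(R.T@o['wrist_force']).round(1),'T',np.round(o['ft_torque'],2),'w',o['grip_width'].round(3))
                                                                                                                                                                                                                          ^^^^^^^^^^^^^^^^^^^^^
AttributeError: 'float' object has no attribute 'round'
```

drive_tool:
  motion:
    - [[-1,0,0,0,0,0,5],[-1,0,0,0,0,0,5],[-1,0,0,0,0,0,5],[0,0,0,0,0,0,5],[0,0,0,0,0,0,5]]

```text
t: 13.12
tool_pos: [493.1, -81.9, 30.5]
tcp_rot: [3.142, -0.0, -2.839]
wrist_force: [0.1, -0.0, -0.3]
grip_width: 0.133
finger_force: 30.0
```

```bash
sed -i "s/o\['grip_width'\].round(3)/round(o['grip_width'],3)/" h.py;  python3 -c "from h import *;st()"
```

```text
D 94.9 lat(tool y) 0.4 ang rel -0.001 z 30.5 Ftool [-0.1 -0.1  0.3] T [ 0.11  0.   -0.02] w 0.133
```

drive_tool:
  motion:
    - [[-1,0,0,0,0,0,5],[-0.5,0,0,0,0,0,5],[0,0,0,0,0,0,5],[0,0,0,0,0,0,5]]

```text
t: 13.45
tool_pos: [494.5, -81.5, 30.5]
tcp_rot: [-3.142, -0.0, -2.839]
wrist_force: [-0.3, -0.1, -0.2]
grip_width: 0.139
finger_force: 30.0
```

drive_tool:
  motion:
    - [[-0.5,0,0,0,0,0,5],[-0.5,0,0,0,0,0,5],[0,0,0,0,0,0,5],[0,0,0,0,0,0,5]]

```text
t: 13.78
tool_pos: [495.4, -81.2, 30.5]
tcp_rot: [-3.142, -0.0, -2.839]
wrist_force: [0.1, -0.7, -0.1]
grip_width: 0.132
finger_force: 30.0
```

```bash
python3 -c "from h import *;st()"
```

```text
D 92.5 lat(tool y) 0.3 ang rel -0.001 z 30.5 Ftool [ 0.1 -0.7  0.1] T [0.02 0.08 0.02] w 0.132
```

drive_tool:
  motion:
    - [[-1,0,0,0,0,0,5],[-1,0,0,0,0,0,5],[0,0,0,0,0,0,5],[0,0,0,0,0,0,5]]

```text
t: 14.12
tool_pos: [497.4, -80.6, 30.5]
tcp_rot: [3.142, -0.0, -2.839]
wrist_force: [-0.5, -0.3, 0.6]
grip_width: 0.134
finger_force: 30.0
```

Run:
```python
from h import *
st()
s,ds=snap('scene','s8');im,dw=snap('wrist','w8')
Q,x,y=wq(im,dw)
o=np.zeros((400,800,3),np.uint8);o[:,:400]=cv2.resize(im[225:345,220:340],(400,400),interpolation=cv2.INTER_CUBIC);o[:,400:]=cv2.resize(s[205:265,225:285],(400,400),interpolation=cv2.INTER_CUBIC)
cv2.imwrite('pics/c8.png',o[:,:,::-1])
```

```text
D 90.4 lat(tool y) 0.3 ang rel -0.001 z 30.5 Ftool [ 0.5 -0.2 -0.6] T [ 0.07  0.04 -0.04] w 0.134
```

View pics/c8.png

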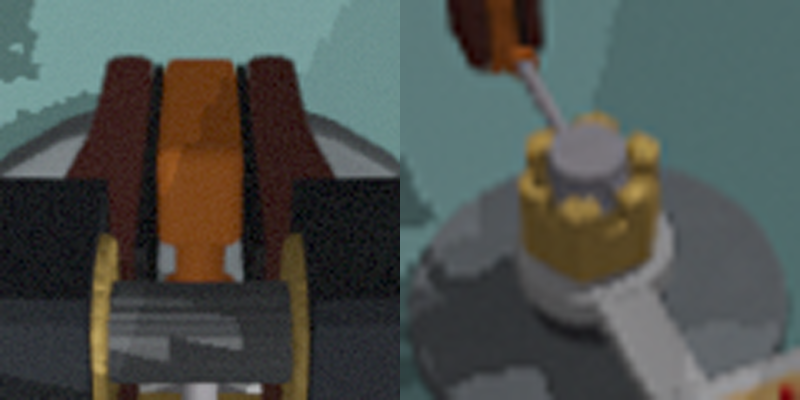

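The crop shows the shank entering the slot and meeting the stud at (560,128), with the handle held squarely between the pads at (200,160). There is no contact force yet, so I creep on.

drive_tool:
  motion:
    - [[-1,0,0,0,0,0,5],[-1,0,0,0,0,0,5],[0,0,0,0,0,0,5],[0,0,0,0,0,0,5]]

```text
t: 14.55
tool_pos: [499.2, -80.0, 30.5]
tcp_rot: [3.142, -0.0, -2.839]
wrist_force: [-0.9, 0.8, -0.9]
grip_width: 0.132
finger_force: 30.0
```

```bash
python3 -c "from h import *;st()"
```

```text
D 88.5 lat(tool y) 0.4 ang rel -0.001 z 30.5 Ftool [0.7 1.  0.9] T [0.04 0.   0.02] w 0.132
```

drive_tool:
  motion:
    - [[-1,0,0,0,0,0,5],[-1,0,0,0,0,0,5],[-1,0,0,0,0,0,5],[0,0,0,0,0,0,5],[0,0,0,0,0,0,5]]

```text
t: 14.97
tool_pos: [502.1, -79.1, 30.5]
tcp_rot: [3.142, -0.0, -2.839]
wrist_force: [0.9, 0.9, -1.0]
grip_width: 0.135
finger_force: 30.0
```

Run:
```python
from h import *
st()
e=np.array([np.cos(YAW),np.sin(YAW)])
for f,D in(('s7',130),('s8',90.4)):
    z=np.load(f'pics/{f}.npz');ds=z['d'];im=z['im'];y,x=np.where(ds>0);P=pts('scene',np.c_[x,y],ds[y,x])
    r=P[:,:2]-np.array([587.7,-54.4]);l=r@e;q=r@np.array([-e[1],e[0]])
    h=cv2.cvtColor(im,cv2.COLOR_RGB2HSV)[y,x].astype(int);org=(h[:,0]>=3)&(h[:,0]<14)&(h[:,1]>150)&(h[:,2]>80)
    k=(abs(q)<12)&(l>-140)&(l<0)&(P[:,2]>60)&(P[:,2]<95)
    print(f,'orange l max',np.sort(l[k&org])[-5:].round(1),'pin l max',np.sort(l[k&~org&(P[:,2]>74)&(P[:,2]<82.5)&(l<-28)])[-4:].round(1))
```

```text
D 85.5 lat(tool y) 0.3 ang rel -0.001 z 30.5 Ftool [-1.1  0.6  1. ] T [0.11 0.01 0.04] w 0.135
s7 orange l max [-106.8 -106.7 -104.9 -103.8 -103.8] pin l max [-54.3 -51.6 -50.7 -47.1]
s8 orange l max [-65.8 -65.6 -64.8 -63.4 -63.2] pin l max [-32.7 -31.4 -29.3 -29. ]
```

By the collar position the tip is already about 8 mm inside the stud with no force, so the hole lies close to this direction. I push on gently.

drive_tool:
  motion:
    - [[-1,0,0,0,0,0,5],[-1,0,0,0,0,0,5],[-1,0,0,0,0,0,5],[-1,0,0,0,0,0,5],[0,0,0,0,0,0,5],[0,0,0,0,0,0,5]]

```text
t: 15.47
tool_pos: [505.9, -77.9, 30.5]
tcp_rot: [3.142, -0.0, -2.839]
wrist_force: [0.1, 0.2, -0.1]
grip_width: 0.133
finger_force: 30.0
```

```bash
python3 -c "from h import *;st()"
```

```text
D 81.5 lat(tool y) 0.4 ang rel -0.001 z 30.5 Ftool [-0.1  0.2  0.1] T [0.08 0.08 0.04] w 0.133
```

drive_tool:
  motion:
    - [[-1,0,0,0,0,0,5],[-1,0,0,0,0,0,5],[-1,0,0,0,0,0,5],[-1,0,0,0,0,0,5],[0,0,0,0,0,0,5],[0,0,0,0,0,0,5]]

```text
t: 15.97
tool_pos: [509.8, -76.7, 30.5]
tcp_rot: [3.142, -0.0, -2.839]
wrist_force: [-0.3, 0.8, 0.3]
grip_width: 0.139
finger_force: 30.0
```

```bash
cat >> h.py <<'E'
def collar(f):
    e=np.array([np.cos(YAW),np.sin(YAW)]);im,ds=snap('scene',f);y,x=np.where(ds>0);P=pts('scene',np.c_[x,y],ds[y,x])
    r=P[:,:2]-np.array([587.7,-54.4]);l=r@e;q=r@np.array([-e[1],e[0]])
    h=cv2.cvtColor(im,cv2.COLOR_RGB2HSV)[y,x].astype(int);org=(h[:,0]>=3)&(h[:,0]<14)&(h[:,1]>150)&(h[:,2]>80)
    k=(abs(q)<14)&(l>-140)&(l<-15)&(P[:,2]>55)&(P[:,2]<105)&org
    print('orange l max',np.sort(l[k])[-5:].round(1),'z',P[k,2][np.argsort(l[k])[-5:]].round(1),'lat',q[k][np.argsort(l[k])[-5:]].round(1))
    k=(abs(q)<6)&(l>14)&(l<45)&(P[:,2]>70)&(P[:,2]<86)&~org;print('far side',np.c_[l,q,P[:,2]][k].round(1)[:12].tolist())
E
python3 -c "from h import *;st();collar('s9')"
```

```text
D 77.5 lat(tool y) 0.3 ang rel -0.001 z 30.5 Ftool [ 0.   0.9 -0.3] T [ 0.09 -0.03 -0.01] w 0.139
orange l max [-53.7 -53.4 -53.2 -52.9 -52.1] z [80.8 82.1 80.1 80.5 80.2] lat [ 1.1 -1.5  3.5 -4.4 -2.1]
far side [[14.1, -3.8, 81.9], [18.0, 4.6, 81.8], [16.9, -5.0, 81.8], [19.8, -3.6, 84.0], [17.0, 4.8, 77.3], [19.8, -3.8, 80.7], [14.1, 0.8, 72.9], [17.2, 4.6, 74.1], [17.8, -5.7, 76.1], [18.5, -3.5, 75.8], [15.5, 0.1, 71.1], [17.4, 1.9, 72.2]]
```

drive_tool:
  motion:
    - [[-1.5,0,0,0,0,0,5],[-1.5,0,0,0,0,0,5],[-1.5,0,0,0,0,0,5],[-1.5,0,0,0,0,0,5],[0,0,0,0,0,0,5],[0,0,0,0,0,0,5]]

```text
t: 16.52
tool_pos: [515.5, -74.9, 30.5]
tcp_rot: [3.142, -0.0, -2.839]
wrist_force: [-0.0, -1.6, -0.2]
grip_width: 0.136
finger_force: 30.0
```

drive_tool:
  motion:
    - [[-1.5,0,0,0,0,0,5],[-1.5,0,0,0,0,0,5],[-1.5,0,0,0,0,0,5],[-1.5,0,0,0,0,0,5],[0,0,0,0,0,0,5],[0,0,0,0,0,0,5]]

```text
t: 17.02
tool_pos: [521.2, -73.1, 30.5]
tcp_rot: [3.142, -0.0, -2.839]
wrist_force: [-0.9, 0.3, -0.5]
grip_width: 0.136
finger_force: 30.0
```

```bash
python3 -c "from h import *;st();collar('s10')"
```

```text
D 65.4 lat(tool y) 0.4 ang rel -0.001 z 30.5 Ftool [0.8 0.5 0.5] T [-0.02  0.01 -0.04] w 0.136
orange l max [-42.7 -42.7 -40.9 -39.7 -38.1] z [80.2 78.  83.2 82.3 80.7] lat [ 1.8 -0.9 -1.3  3.3 -5.2]
far side [[15.2, 5.8, 82.0], [15.8, -4.5, 83.8], [19.2, 4.1, 83.2], [16.3, -4.8, 81.1], [15.1, -1.9, 78.6], [17.1, 4.8, 77.5], [22.1, -4.7, 83.4], [19.2, -3.8, 76.6], [16.4, -0.2, 72.1], [16.8, 2.1, 71.4], [17.4, 4.4, 71.0], [19.8, 5.9, 72.7]]
```

drive_tool:
  motion:
    - [[-1.5,0,0,0,0,0,5],[-1.5,0,0,0,0,0,5],[-1.5,0,0,0,0,0,5],[-1.5,0,0,0,0,0,5],[0,0,0,0,0,0,5],[0,0,0,0,0,0,5]]

```text
t: 17.57
tool_pos: [527.0, -71.3, 30.5]
tcp_rot: [3.142, -0.0, -2.839]
wrist_force: [0.5, -0.8, -0.4]
grip_width: 0.136
finger_force: 30.0
```

drive_tool:
  motion:
    - [[-1.5,0,0,0,0,0,5],[-1.5,0,0,0,0,0,5],[-1,0,0,0,0,0,5],[-1,0,0,0,0,0,5],[0,0,0,0,0,0,5],[0,0,0,0,0,0,5]]

```text
t: 18.07
tool_pos: [531.7, -69.9, 30.5]
tcp_rot: [3.142, -0.0, -2.839]
wrist_force: [0.2, 0.3, -0.7]
grip_width: 0.136
finger_force: 30.0
```

Run:
```python
from h import *
st();collar('s11')
s=np.load('pics/s11.npz')['im'];cv2.imwrite('pics/c11.png',cv2.resize(s[205:265,225:285],(600,600),interpolation=cv2.INTER_CUBIC)[:,:,::-1])
```

```text
D 54.5 lat(tool y) 0.4 ang rel -0.001 z 30.5 Ftool [-0.3  0.3  0.7] T [0.01 0.05 0.03] w 0.136
orange l max [-31.4 -29.8 -29.1 -29.  -27.8] z [79.1 80.8 83.7 80.6 84.1] lat [ 4.8 -3.4 -1.  -1.2  1.1]
far side [[16.1, 5.4, 82.9], [15.0, 5.7, 78.3], [21.2, 5.8, 84.4], [19.3, -5.9, 84.6], [20.0, -3.7, 84.2], [17.2, -0.2, 79.8], [16.2, 2.6, 77.5], [19.7, 3.8, 80.4], [21.9, 5.4, 81.8], [19.6, -3.7, 80.4], [18.8, -1.0, 78.3], [20.6, 0.8, 79.3]]
```

View pics/c11.png

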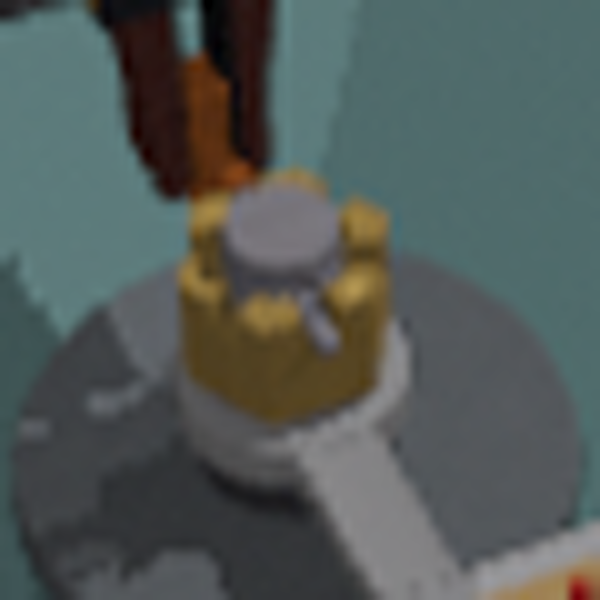

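The crop shows the shank coming out of the far slot at (320,335) and the collar almost at the nut at (235,180). I close the last few mm until I feel the collar touch.

drive_tool:
  motion:
    - [[-1,0,0,0,0,0,5],[-1,0,0,0,0,0,5],[0,0,0,0,0,0,5],[0,0,0,0,0,0,5]]

```text
t: 18.45
tool_pos: [533.6, -69.3, 30.5]
tcp_rot: [3.142, -0.0, -2.839]
wrist_force: [-0.2, -0.3, -1.0]
grip_width: 0.132
finger_force: 30.0
```

drive_tool:
  motion:
    - [[-1,0,0,0,0,0,5],[-0.5,0,0,0,0,0,5],[0,0,0,0,0,0,5],[0,0,0,0,0,0,5]]

```text
t: 18.78
tool_pos: [534.9, -68.9, 30.5]
tcp_rot: [3.142, -0.0, -2.839]
wrist_force: [-0.8, 0.2, -0.6]
grip_width: 0.13
finger_force: 30.0
```

```bash
python3 -c "from h import *;st()"
```

```text
D 51.1 lat(tool y) 0.3 ang rel -0.001 z 30.5 Ftool [0.7 0.4 0.6] T [0.01 0.22 0.03] w 0.13
```

drive_tool:
  motion:
    - [[-1,0,0,0,0,0,5],[0,0,0,0,0,0,5],[0,0,0,0,0,0,5]]

```text
t: 19.03
tool_pos: [534.9, -68.9, 30.5]
tcp_rot: [3.141, -0.003, -2.84]
wrist_force: [-5.3, -1.2, 1.5]
grip_width: 0.134
finger_force: 30.0
```

drive_tool:
  motion:
    - [[-0.5,0,0,0,0,0,5],[-0.5,0,0,0,0,0,5],[0,0,0,0,0,0,5],[0,0,0,0,0,0,5]]

```text
t: 19.37
tool_pos: [534.9, -68.9, 30.5]
tcp_rot: [3.141, -0.005, -2.84]
wrist_force: [-9.2, -2.1, 3.9]
grip_width: 0.138
finger_force: 30.0
```

```bash
python3 -c "from h import *;st();collar('s12')"
```

```text
D 51.1 lat(tool y) 0.3 ang rel -0.001 z 30.5 Ftool [ 9.4  0.8 -3.9] T [-0.3   1.46  0.03] w 0.138
orange l max [-33.7 -33.3 -29.7 -29.1 -24.1] z [76.6 80.3 82.  80.4 84.7] lat [-2.1 -2.1  1.7 -1.2 -0.4]
far side [[18.7, 4.4, 86.0], [16.8, 5.0, 80.4], [18.2, -3.0, 82.1], [17.0, -0.2, 79.6], [14.2, 3.4, 75.2], [15.8, 5.3, 75.8], [17.4, -5.4, 79.0], [21.3, -4.4, 82.4], [18.2, -0.7, 77.6], [20.1, 1.0, 78.7], [20.0, 3.5, 77.5], [23.7, -5.4, 81.9]]
```

The collar touches at D 51.1, which is 23 + 28 as expected. I unload, open, and leave upwards.

drive_tool:
  motion:
    - [[1,0,0,0,0,0,5],[0.7,0,0,0,0,0,5],[0,0,0,0,0,0,5],[0,0,0,0,0,0,16],[0,0,0,0,0,0,24],[0,0,0,0,0,0,36],[0,0,0,0,0,0,40],[0,0,0,0,0,0,40]]

```text
t: 20.08
tool_pos: [535.6, -68.7, 30.6]
tcp_rot: [-3.142, 0.0, -2.839]
wrist_force: [-0.7, -0.1, -0.3]
grip_width: 0.434
finger_force: 0.0
```

drive_tool:
  motion:
    - [[0,0,0,0,0,0,40],[0,0,-8,0,0,0,40],[0,0,-12,0,0,0,40],[0,0,-20,0,0,0,40],[0,0,-20,0,0,0,40],[0,0,-30,0,0,0,40],[0,0,-30,0,0,0,40],[0,0,0,0,0,0,40]]

```text
t: 20.75
tool_pos: [538.1, -69.3, 159.6]
tcp_rot: [-3.136, 0.011, -2.839]
wrist_force: [0.6, -0.7, 0.6]
grip_width: 0.455
finger_force: 0.0
```

drive_tool:
  motion:
    - [[30,0,-10,0,0,0,40],[35,0,0,0,0,0,40],[35,0,0,0,0,0,40],[0,0,0,0,0,0,40],[0,0,0,0,0,0,40]]

```text
t: 21.17
tool_pos: [439.3, -99.0, 162.1]
tcp_rot: [-3.14, 0.003, -2.841]
wrist_force: [0.2, -0.1, -0.3]
grip_width: 0.452
finger_force: 0.0
```

Run:
```python
from h import *
st();collar('s13')
im,d=snap('wrist','w13');t,R,o=tool();P=orange(im,d,(0,0,560,420),t,R)
e=np.array([np.cos(YAW),np.sin(YAW)]);l=(P[:,:2]-STUD)@e;q=(P[:,:2]-STUD)@np.array([-e[1],e[0]]);k=(l>-75)&(l<-5)&(abs(q)<30)
print(k.sum())
for a in range(-65,-10,5):
    m=k&(l>=a)&(l<a+5)
    if m.sum()>2:print(a,m.sum(),'lat',q[m].mean().round(1),'z95',np.percentile(P[m,2],95).round(1))
print(np.percentile(l[k],[1,99]))
```

```text
D 151.3 lat(tool y) -0.2 ang rel -0.002 z 162.1 Ftool [-0.2 -0.1  0.3] T [ 0.08  0.   -0.01] w 0.452
orange l max [-35.8 -33.5 -32.5 -29.6 -26.5] z [74.2 80.1 80.  79.9 82.2] lat [-1.4 -2.   0.2 -1.   0.4]
far side [[15.6, 5.6, 82.4], [14.1, -3.9, 81.9], [16.1, 0.3, 82.0], [15.9, 2.9, 80.5], [17.3, 4.8, 81.0], [18.2, -5.5, 83.4], [18.3, -3.1, 82.3], [18.5, -0.7, 81.3], [17.6, 2.1, 79.2], [16.8, 4.9, 77.0], [20.5, 6.0, 80.2], [21.9, -4.6, 83.1]]
48
-60 35 lat 1.7 z95 89.9
-55 11 lat -0.5 z95 90.3
[-60.13157247 -51.77754527]
```

Run:
```python
from h import *
im,d=snap('top','t13');h=cv2.cvtColor(im,cv2.COLOR_RGB2HSV).astype(int)
k=(h[...,0]>=3)&(h[...,0]<14)&(h[...,1]>150)&(h[...,2]>70)&(d>0);y,x=np.where(k);P=pts('top',np.c_[x,y],d[y,x])
e=np.array([np.cos(YAW),np.sin(YAW)]);r=P[:,:2]-np.array([583.3,-52.9]);l=r@e;q=r@np.array([-e[1],e[0]])
m=(l>-90)&(l<0)&(abs(q)<30);print(m.sum())
for a in range(-70,-10,4):
    g=m&(l>=a)&(l<a+4)
    if g.sum():print(a,g.sum(),'lat',q[g].mean().round(1),'z',np.median(P[g,2]).round(1))
if m.sum():print(np.percentile(l[m],[2,98]))
```

```text
0
```

drive_tool:
  motion:
    - [[0,38,0,0,0,0,40],[0,38,0,0,0,0,40],[0,38,0,0,0,0,40],[0,38,0,0,0,0,40],[0,0,0,0,0,0,40],[0,0,0,0,0,0,40]]

```text
t: 21.82
tool_pos: [394.9, 48.5, 160.8]
tcp_rot: [-3.141, 0.0, -2.834]
wrist_force: [-0.1, -0.2, -0.3]
grip_width: 0.459
finger_force: 0.0
```

Run:
```python
from h import *
im,d=snap('top','t14');h=cv2.cvtColor(im,cv2.COLOR_RGB2HSV).astype(int)
k=(h[...,0]>=3)&(h[...,0]<14)&(h[...,1]>150)&(h[...,2]>70)&(d>0);y,x=np.where(k);P=pts('top',np.c_[x,y],d[y,x])
e=np.array([np.cos(YAW),np.sin(YAW)]);r=P[:,:2]-np.array([583.3,-52.9]);l=r@e;q=r@np.array([-e[1],e[0]])
m=(l>-90)&(l<0)&(abs(q)<30);print(m.sum())
for a in range(-70,-10,4):
    g=m&(l>=a)&(l<a+4)
    if g.sum():print(a,g.sum(),'lat',q[g].mean().round(1),'z',np.median(P[g,2]).round(1))
if m.sum():print(np.percentile(l[m],[2,98]),np.percentile(l[m&(P[:,2]>85)],[2,98]))
```

```text
93
-62 4 lat 1.8 z 87.0
-58 14 lat 1.9 z 88.3
-54 15 lat 0.9 z 89.1
-50 14 lat 1.5 z 88.8
-46 6 lat 0.1 z 89.2
-42 7 lat 0.6 z 77.6
-38 8 lat 0.1 z 75.6
-34 9 lat -1.1 z 79.0
-30 6 lat -0.0 z 78.7
-26 8 lat 0.1 z 79.3
-22 2 lat 0.3 z 74.2
[-58.69220291 -22.96581914] [-58.71202887 -44.2814314 ]
```

The collar front is about 23.5 mm from the axis, the pin is nearly level and in line with the holder's x, and the arm is clear. I hand in.

```bash
python3 -c "from h import *;print(env.job_done())"
```

```text
the job is handed in; nothing more can be done
None
```

I tightened the nut to the next slot (about 1.05 rad). The middle-sized lock pin is through slot and cross hole with its collar about 23.5 mm from the stud axis, released, and the arm is clear; the job is handed in and the verdict was not shown.

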